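Make the treatment-room counter ready for rapid tests

TASK

Get the counter ready for a round of rapid tests: take every test device out of the case and lay it face up on the sloped reading stand, long way up the slope, side by side and resting against the bottom lip, and slide the case's cover fully shut over the emptied compartment. Also open the two stoppered bottles, one after the other: the stoppers sit tight, so rock each one side to side while lifting until it comes free, without pulling its bottle up out of the rack, and set each stopper down in the round dish. Leave the spray bottle and the bandage roll alone.

Things in the scene. Friction and masses are not known exactly. Their poses are not given: they have to be found in the camera images.
- rack: black moulded plastic rack, fixed, two wells of 70 mm bore side by side along its y (centres 46 mm to each side of its origin), rims 60 mm high, floor 5 mm; two small wells with white-capped tubes (up to 108 mm high) on its +x side. Origin at the underside, between the two big wells; z up.
- bottle_a: amber glass wide-neck bottle standing loose in a well of the rack: 68 mm diameter, 130 mm high to the rim, neck 52 mm outside, about 0.55 kg. Origin at the centre of its underside, z up. A springy seal in the neck snaps behind the stopper's two ribs and holds it with about 13 N, more than the bottle weighs: a straight pull lifts the bottle too.
- bottle_b: the other bottle, the same. Tipping its stopper some 8 degrees to one side and the other, about the middle of the neck's rim, while raising it 1 to 2 mm a swing lets the ribs past the seal one side at a time; both ribs are past after about 11 mm of rise.
- stopper_a_c (a point): tapered white stopper of bottle_a, 56 mm long along its z (tip to head): ribbed cone 28 mm (29 mm diameter at the tip, 34 at the top), round flange 44 x 4 mm, hexagonal head 34 mm across flats x 24 mm high (flats face its +/-y and every 60 degrees on). 35 g. This point: on the axis half-way, at the flange's underside, level with the rim when seated; the head's middle is 16 mm further along z.
- stopper_b_c (a point): the stopper of bottle_b, the same.
- dish: round shallow metal dish, fixed, 132 mm diameter at the rim, 22 mm high, inner floor 4 mm above the counter and about 110 mm across. Origin at the centre of its underside.
- case: grey test case, fixed, 228 mm (x) x 212 mm (y), walls 34 mm high, rails beside the cover up to 43 mm. The -x half (towards the robot) is an open compartment, inside x -110 to 0 mm, y -102 to 102 mm, floor 4 mm above the counter; the +x half has a fixed top at 34 mm. Origin: centre of the underside.
- cover (a joint): flat white sliding cover of the case: 0 = fully shut over the compartment, about 0.10 to 0.108 m = open, back over the fixed half (end stop 0.108). It slides along the case's x, towards -x to shut, with about 1.2 N of friction. Top face 38 mm above the counter.
- cover_grip (a point): middle of the finger bar on top of the cover: bar 12 mm thick (case's x) x 70 mm long (case's y) x 20 mm high; this point is half-way up the bar, 48 mm above the counter, on the middle of the cover. Moves with the cover.
- stand_face: grey face of the reading stand, fixed, sloped 35 degrees. Origin on its surface at the foot of the lip, half-way across, 20 mm above the counter; x points up the slope (121 mm long), y across, z out of the face. Lip (x = 0) and cheeks (y = +/-118 mm) stand 14 mm out. Smooth: a device let go slides down to the lip; resting there its point is at x = 45, z = 12 mm.
- device_1_c (a point): test device, loose, 30 g: flat white cassette 90 (its x) x 34 x 10 mm with a raised block in the middle of its top, 18 (x) x 22 x 14 mm high; grey result window on one half. This point: 12 mm above its underside, half-way up; z points out of its top. Best held by the block, fingers over the flat part. Either end may be up on the stand. May be absent.
- device_2_c (a point): another test device, the same as device_1; may be absent.
- device_3_c (a point): another test device, the same as device_1; may be absent.
- device_4_c (a point): another test device, the same as device_1; may be absent.
- spray: bystander: white spray bottle 58 mm diameter, 153 mm high, loose; origin at the underside.
- bandage: bystander: green bandage roll 70 mm diameter, 75 mm high, standing, loose; origin at the underside.
There are look-alikes about, which are no part of the job. Leave any yellow look-alike of the part that bears device_1_c alone. What is shaped like the part that bears device_4_c but red or yellow is not meant.

How it is judged:
By the outcome, as a careful person would: the job done as asked, in the order asked, and still so for the second after the job is handed in, with the robot touching nothing.
Of device_1, device_2, device_3, device_4 only 2 to 4 are there at a start; the rules pass over those that are not, and their reading is None.
At some moment in a run one of device_1, device_2, device_3, device_4 may be knocked a few centimetres aside while the robot is not near it.
Once in a run the grip may slacken for a moment while it holds something.
It also fails if it takes over 210 s, if anything falls off the work surface, if the arm or the gripper's body presses on something with over 40 N, if the wrist force passes 120 N, or if a joint passes its speed limit or range.

ROBOT

A 7-joint arm with a two-finger parallel gripper is mounted at the origin on the work surface. World frame = base frame: x ahead of the robot, y to its left, z up, the work surface at z = 0. Lengths are in m, angles in rad, forces in N, time in s.
With the tool pointing down it reaches from about 0.4 to 0.85 m from the base axis. Payload 10.4 kg.
Tool frame: the origin (TCP) lies midway between the tips of the shut fingers; the grasp point (between the pads) lies 19 mm behind it (manip.hold_point_z is the distance from the TCP to the grasp point, in m); z points along the fingers, y is the line along which they close (so a half turn about z gives the same grasp; the last joint's range is limited). The gripper opens to 85 mm and grips with 20 to 120 N. Pads are 22 mm wide; open, the fingers measure 114 mm over their backs; the gripper's body (76 mm by 85 mm) begins 54 mm behind the grasp point. The pads swing forward as they close: fully open they stand 13 mm farther back than shut.
Start: joints at [1.26, 0.332, -0.065, 1.46, 0.022, 1.35, -0.088], TCP at [0.177, -0.599, 0.231] pointing down, gripper open.
Joint ranges: [-2.6, 2.6], [-0.5, 2.12], [-1.47, 1.34], [0.16, 2.42], [-1.27, 4.41], [0.06, 2.06], [-2.6, 2.6]. Speed limits (rad/s): [2.22, 2.22, 2.79, 2.79, 3.14, 3.14, 3.14].

INTERFACE

Orientations are given as a unit quaternion [x, y, z, w].
In Python, from workcell import manip, eyes, job gives the robot as it stands.
- The arm moves only by the shell command python3 -m crank 'ROWS' [FORCE]. ROWS is JSON, a list that holds one entry, the list of rows, each a list of 7 numbers: the finger opening in cm, from 0 to 8.54, then the shift along the world's x, y, z in cm, then the turn, a rotation vector about the world's x, y, z in degrees. In form: [[[hand, x, y, z, ax, ay, az], ...]]. A call has 1 to 20 rows; each row shifts and turns the commanded pose from where the row before left it; what a row does not reach is not made up. A row lasts 1/8 s, in which the tool goes at most 62.5 mm and 10.7 degrees, less where a joint would pass 70% of its speed; a pose out of reach is approached as far as the arm can. A call with a gripper value outside its range is refused whole. The fingers move at their own pace and stop on an object; FORCE is the grip in N (left out, the last holds). Time passes only in rows, so rows that do not move let the fingers close. It gives the time, the measured TCP pose, the force, the opening and the grip force at its end, in the units of the state.
- manip.get_obs(): the state, without advancing time (a new reading comes with each control period).
- eyes.camera(name): name is "scene" or "side" or "wrist"; returns (picture, depth): 384x512x3 uint8, red, green, blue; 384x512 float32, m along the optical axis (not along the pixel's ray), 0 where there is no reading.
- eyes.camera_params(name): a dict with "fx", "fy", "cx", "cy" (pixels), "world_from_camera" (4x4, takes a point from camera to world coordinates); the wrist camera has in their place "hand_eye" (4x4, takes a point from camera to tool coordinates, whose origin is the TCP and whose axes are the flange's). Camera axes: x right, y down, z forward; pixel columns grow to the right and rows downward; lengths in m; the calibration is good to about 2 mm. A picture is of the moment at which its call begins: read the wrist's pose just before it. camera_params takes no time and is no camera call.
- job.hand_in(): hands the job in; it is judged then, once.
The state is a dict: "clock": time; "joint_pos": joint angles; "joint_velocities": joint speeds; "tau": joint torques, N m; "position": TCP position; "ee_rot": TCP orientation; "ft_force": force on the tool from outside, world axes, zero at the start; "torque": the same for the moment, N m; "grip_width": opening from 0.0 (shut) to 1.0 (fully open); "grasp_force": force on a finger pad.
Only numpy, scipy, OpenCV 4.12 (cv2) and the standard library are available. Lean on these libraries where they do the work, as an engineer would, in place of code of your own. Each camera call takes 0.05 s, during which the arm holds its last target. There are 200 camera calls.

## Working session

There is one attempt and no reset: what is moved stays moved. The work goes in short steps, Python scripts to look and compute and a shell command to move; the robot and the scene stay as the last step left them, time stands still between calls to the robot, and variables do not carry over. Pictures are saved under pics/ and viewed, at most 14 in all, crops included, and the job is handed in when it is done.

```bash
ls; mkdir -p pics
python3 - <<'E'
from workcell import manip, eyes, job
import cv2,numpy as np
for n in ("scene","side"):
    p,d=eyes.camera(n); np.savez(f'{n}0.npz',p=p,d=d)
    cv2.imwrite(f'pics/{n}0.png',cv2.resize(p[:,:,::-1],(768,576)))
    c=eyes.camera_params(n); print(n,c)
print(eyes.camera_params("wrist"))
print(manip.get_obs(), manip.hold_point_z)
E
```

```text
pics
scene {'fx': 377.0987738358965, 'fy': 377.0987738358965, 'cx': 253.58726845436826, 'cy': 191.67859068589078, 'world_from_camera': array([[-0.76924017,  0.42191064, -0.47985516,  1.01759889],
       [ 0.63892122,  0.49965831, -0.58491131,  0.62655249],
       [-0.00701669, -0.75652692, -0.65392491,  0.76015403],
       [ 0.        ,  0.        ,  0.        ,  1.        ]])}
side {'fx': 472.463066645236, 'fy': 472.463066645236, 'cx': 254.00724288651074, 'cy': 188.40133695138573, 'world_from_camera': array([[-0.96449454, -0.12591657,  0.23215363,  0.21254176],
       [-0.2629872 ,  0.53861049, -0.80046016,  1.20591127],
       [-0.02424918, -0.83309288, -0.55260133,  0.90801833],
       [ 0.        ,  0.        ,  0.        ,  1.        ]])}
{'fx': 333.33219949060293, 'fy': 333.33219949060293, 'cx': 258.4881737421891, 'cy': 192.3823066298373, 'hand_eye': array([[ 7.29986182e-05, -9.56552399e-01, -2.91560461e-01,
         7.40708151e-02],
       [ 9.99999905e-01, -5.57036351e-05,  4.33124768e-04,
         5.58584680e-04],
       [-4.30547513e-04, -2.91560465e-01,  9.56552304e-01,
        -1.43216228e-01],
       [ 0.00000000e+00,  0.00000000e+00,  0.00000000e+00,
         1.00000000e+00]])}
{'clock': 0.1, 'joint_pos': array([ 1.26039977,  0.33282991, -0.06472062,  1.46088275,  0.02161382,
        1.34990656, -0.08848432]), 'joint_velocities': array([-0.00151209, -0.0035374 , -0.00136341, -0.00179083,  0.00077899,
       -0.0002557 , -0.00043519]), 'tau': array([ 1.36629791e-03, -6.26746345e+01,  4.89983393e-02, -3.92433894e+01,
        1.63308566e-02,  6.97415118e-03, -7.15427035e-06]), 'position': array([ 0.17730406, -0.59895743,  0.23057016]), 'ee_rot': array([ 9.89660120e-01,  1.43430834e-01, -1.28780685e-04, -6.52617961e-04]), 'ft_force': array([0.85760871, 0.43326559, 0.20149703]), 'torque': array([ 0.00298623,  0.00890393, -0.0118899 ]), 'grasp_force': 0.0, 'grip_width': 0.9959196763575753} 0.0187
```

View pics/scene0.png

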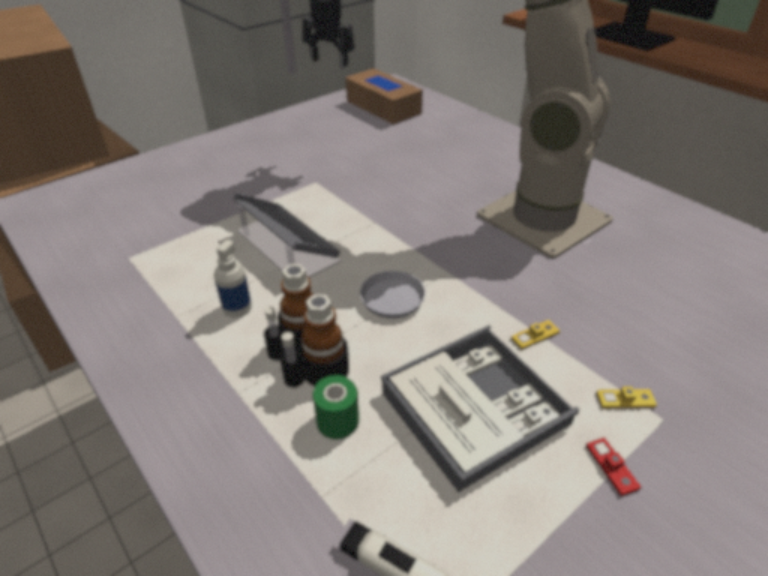

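View pics/side0.png

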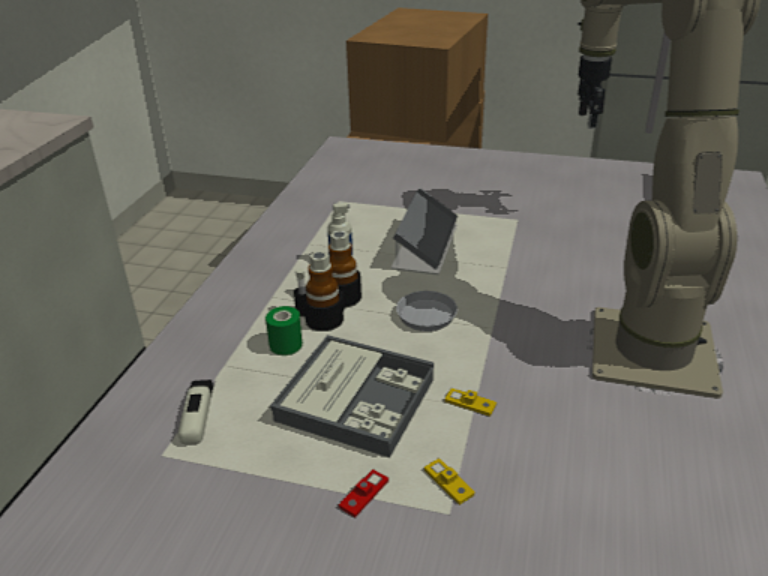

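The pictures show the case with three white devices (scene pixels about (480,357), (517,399), (535,415)). The look-alikes are yellow at (535,334) and (627,398) and red at (612,465), plus a white meter at (390,550), all outside the case. I choose the three white ones inside it. The stand is at (290,225), the dish at (392,295), the bottles at (295,290) and (320,325).

```bash
cat > h.py <<'E'
import numpy as np,cv2
from workcell import manip,eyes,job
from scipy.spatial.transform import Rotation as R
def T_of(name,o=None):
    c=eyes.camera_params(name)
    if name!="wrist": return c,c["world_from_camera"]
    o=o or manip.get_obs(); T=np.eye(4); T[:3,:3]=R.from_quat(o["ee_rot"]).as_matrix(); T[:3,3]=o["position"]
    return c,T@c["hand_eye"]
def shot(name):
    c,T=T_of(name); p,d=eyes.camera(name); return p,d,c,T
def cloud(d,c,T):
    v,u=np.mgrid[:d.shape[0],:d.shape[1]]
    P=np.stack([(u-c["cx"])/c["fx"]*d,(v-c["cy"])/c["fy"]*d,d],-1)
    W=P@T[:3,:3].T+T[:3,3]; W[d<=0]=np.nan; return W
def ray(u,v,z,c,T):
    r=T[:3,:3]@np.array([(u-c["cx"])/c["fx"],(v-c["cy"])/c["fy"],1]); o=T[:3,3]; return o+r*(z-o[2])/r[2]
def ortho(W,p,x0,y0,s,n):  # s m/px; image up=+x, left=+y
    im=np.zeros((n[0],n[1],3),np.uint8); zb=np.full(n,-1.)
    m=np.isfinite(W[...,2]); X=W[m];C=p[m]
    k=np.argsort(X[:,2]); X=X[k];C=C[k]
    r=n[0]-1-((X[:,0]-x0)/s).astype(int); q=n[1]-1-((X[:,1]-y0)/s).astype(int)
    ok=(r>=0)&(r<n[0])&(q>=0)&(q<n[1]); im[r[ok],q[ok]]=C[ok]; zb[r[ok],q[ok]]=X[ok,2]; return im,zb
E
python3 - <<'E'
from h import *
ims=[]
for n in ("scene","side"):
    z=np.load(n+'0.npz'); c,T=T_of(n); W=cloud(z['d'],c,T)
    im,zb=ortho(W,z['p'],0.2,-0.6,0.003,(250,400)); im=cv2.dilate(im,np.ones((2,2)))
    im=cv2.resize(im,None,fx=2,fy=2)[:, :]
    ims.append(im)
    hsv=cv2.cvtColor(z['p'],cv2.COLOR_RGB2HSV); 
    tab=(abs(W[...,2])<.01)&(abs(W[...,0]-.5)<.4)&(abs(W[...,1])<.5); print(n,'table z',np.nanmedian(W[tab][:,2]))
    for nm,lo,hi in (('green',(50,80,30),(80,255,255)),('brown',(5,130,30),(18,255,200)),('yellow',(20,120,80),(35,255,255))):
        m=cv2.inRange(hsv,lo,hi)>0
        m&=(W[...,2]>-.01)&(W[...,2]<.3)&(W[...,0]<1)&(W[...,0]>.2)&(abs(W[...,1])<.6)
        k,l,st,ce=cv2.connectedComponentsWithStats(m.astype(np.uint8))
        for i in range(1,k):
            if st[i,4]>60: print(nm,st[i,4],ce[i].round(),np.nanmedian(W[l==i],0).round(3),np.nanmax(W[l==i],0).round(3),np.nanmin(W[l==i],0).round(3))
cv2.imwrite('pics/ortho0.png',cv2.resize(np.hstack([i[::1] for i in ims])[:, :],(800,250))[:,:,::-1])
cv2.imwrite('pics/ortho_side.png',ims[1][:,:,::-1])
E
```

```text
scene table z 0.0009292263895435138
green 837 [224. 272.] [0.737 0.176 0.067] [0.76  0.192 0.08 ] [0.664 0.074 0.006]
brown 217 [196. 202.] [ 0.679 -0.017  0.106] [ 0.693 -0.005  0.136] [ 0.648 -0.045  0.09 ]
brown 393 [212. 223.] [0.691 0.073 0.102] [0.708 0.089 0.137] [ 0.653 -0.045  0.056]
brown 63 [215. 239.] [0.697 0.08  0.062] [0.711 0.088 0.067] [0.653 0.05  0.054]
yellow 219 [358. 222.] [0.333 0.246 0.011] [0.376 0.262 0.027] [0.285 0.219 0.005]
yellow 313 [418. 266.] [0.338 0.435 0.011] [0.379 0.468 0.028] [0.294 0.393 0.004]
side table z -0.0007409314979304193
green 587 [189. 221.] [0.713 0.183 0.053] [0.803 0.197 0.08 ] [ 0.687  0.036 -0.004]
brown 569 [221. 182.] [0.658 0.039 0.102] [0.707 0.093 0.139] [ 0.626 -0.046  0.058]
brown 90 [215. 201.] [0.662 0.084 0.064] [0.705 0.093 0.075] [0.64  0.056 0.052]
yellow 249 [314. 267.] [0.323 0.245 0.009] [0.376 0.266 0.024] [ 0.284  0.209 -0.001]
yellow 356 [300. 321.] [0.326 0.439 0.009] [0.376 0.473 0.029] [ 0.289  0.392 -0.002]
```

View pics/ortho_side.png

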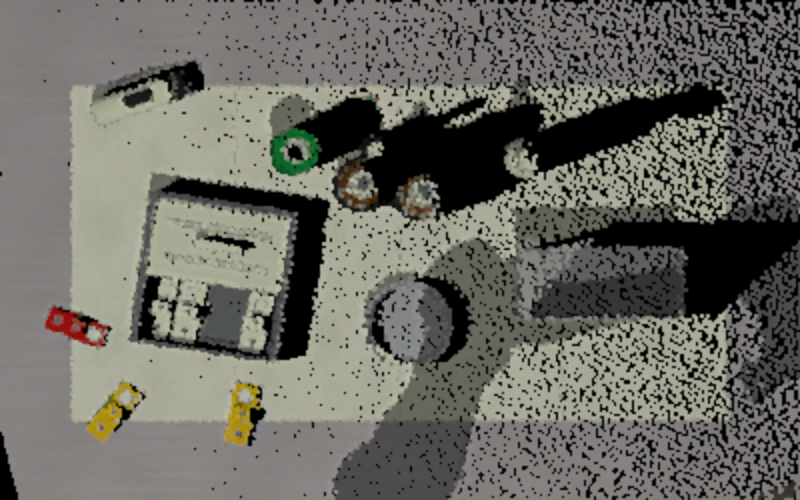

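Run:
```python
from h import *
for n in ("scene","side"):
    z=np.load(n+'0.npz'); c,T=T_of(n); W=cloud(z['d'],c,T)
    m=(W[...,0]>.42)&(W[...,0]<.64)&(W[...,1]>-.46)&(W[...,1]<-.14)&(W[...,2]>.012)&(W[...,2]<.15)
    X=W[m]; C=z['p'][m]; print(n,len(X),X.min(0).round(3),X.max(0).round(3))
    best=0;rng=np.random.default_rng(0)
    for _ in range(400):
        a=X[rng.choice(len(X),3,False)]; nn=np.cross(a[1]-a[0],a[2]-a[0]); nn/=np.linalg.norm(nn)+1e-9
        i=abs((X-a[0])@nn)<.002
        if i.sum()>best: best=i.sum();b=i;N=nn
    q=X[b]-X[b].mean(0); N=np.linalg.svd(q,full_matrices=False)[2][2]; N*=np.sign(N[2])
    print(best,N.round(3),'tilt',np.degrees(np.arccos(N[2])).round(1),'az',np.degrees(np.arctan2(N[1],N[0])).round(1),X[b].min(0).round(3),X[b].max(0).round(3),C[b].mean(0))
```

```text
scene 1233 [ 0.469 -0.424  0.013] [ 0.583 -0.173  0.102]
668 [-0.566 -0.003  0.824] tilt 34.5 az -179.7 [ 0.475 -0.424  0.018] [ 0.583 -0.173  0.093] [81.85928144 80.41616766 81.8248503 ]
side 1351 [ 0.47  -0.428  0.013] [ 0.581 -0.167  0.099]
651 [-0.57  -0.013  0.822] tilt 34.7 az -178.7 [ 0.477 -0.426  0.018] [ 0.581 -0.167  0.089] [67.73271889 69.61751152 69.18894009]
```

The stand face fits 34.6° of tilt and rises along world +x, so its lip is near x≈0.475 and its centre near y≈-0.298. I'll look at it closer from the wrist camera on the way to the case.

```bash
python3 -m crank '[[[5,3.2,2.65,0.85,0,0,-1.37],[5,3.2,2.65,0.85,0,0,-1.37],[5,3.2,2.65,0.85,0,0,-1.37],[5,3.2,2.65,0.85,0,0,-1.37],[5,3.2,2.65,0.85,0,0,-1.37],[5,3.2,2.65,0.85,0,0,-1.37],[5,3.2,2.65,0.85,0,0,-1.37],[5,3.2,2.65,0.85,0,0,-1.37],[5,3.2,2.65,0.85,0,0,-1.37],[5,3.2,2.65,0.85,0,0,-1.37],[5,3.2,2.65,0.85,0,0,-1.37],[5,3.2,2.65,0.85,0,0,-1.37],[5,0,0,0,0,0,0],[5,0,0,0,0,0,0]]]' 40
cat >> h.py <<'E'
def topo(tag,rect,s=0.001):
    p,d,c,T=shot("wrist"); W=cloud(d,c,T); np.savez(tag+'.npz',p=p,d=d,W=W,T=T)
    n=(int((rect[1]-rect[0])/s),int((rect[3]-rect[2])/s))
    im,zb=ortho(W,p,rect[0],rect[2],s,n); return p,d,W,im,zb,c,T
E
python3 - <<'E'
from h import *
p,d,W,im,zb,c,T=topo('stand',(.42,.66,-.46,-.14)); cv2.imwrite('pics/stand.png',p[:,:,::-1])
m=(W[...,0]>.42)&(W[...,0]<.64)&(W[...,1]>-.46)&(W[...,1]<-.14)&(W[...,2]>.012)&(W[...,2]<.15)
X=W[m];f=abs((X-[.53,-.3,.02+.035])@[-.574,0,.819])<.02;X=X[f]
for _ in range(5):
    o=X.mean(0); N=np.linalg.svd(X-o,full_matrices=False)[2][2]; N*=np.sign(N[2]); r=(X-o)@N; X=X[abs(r)<max(.002,.6*abs(r).max())]
print(len(X),N.round(3),o.round(3),'tilt',np.degrees(np.arccos(N[2])),X.min(0).round(3),X.max(0).round(3))
zt=W[(W[...,0]>.6)&(W[...,1]<-.2)&(W[...,1]>-.4)][:,2]; print('table',np.nanmedian(zt))
# above-face points: lip & cheeks
h=(W-o)@N; ins=m&(h>.008)&(h<.018)
Y=W[ins]; ch=Y[Y[:,0]>.51]; 
for s in (ch[ch[:,1]<-.3],ch[ch[:,1]>-.3]): print('cheek',len(s),s.min(0).round(3),s.max(0).round(3),np.polyfit(s[:,0],s[:,1],1).round(3) if len(s)>5 else '')
lp=Y[(Y[:,0]<.5)&(abs(Y[:,1]+.3)<.1)]; print('lip',len(lp),lp.min(0).round(3),lp.max(0).round(3),np.polyfit(lp[:,1],lp[:,0],1).round(3))
E
```

```text
clock: 1.85
position: [0.561, -0.2818, 0.3328]
ee_rot: [1.0, 0.0, -0.001, 0.0]
ft_force: [-0.5, -0.7, 0.3]
grip_width: 0.587
grasp_force: 0.0
12120 [-0.568 -0.001  0.823] [ 0.535 -0.302  0.059] tilt 34.59584668269498 [ 0.477 -0.425  0.018] [ 0.582 -0.177  0.092]
table 0.0013786384570420307
cheek 310 [ 0.511 -0.426  0.053] [ 0.575 -0.419  0.101] [ 0.001 -0.422]
cheek 287 [ 0.51  -0.184  0.055] [ 0.575 -0.178  0.102] [ 0.006 -0.185]
lip 590 [ 0.469 -0.399  0.027] [ 0.477 -0.201  0.034] [-0.006  0.472]
```

View pics/stand.png

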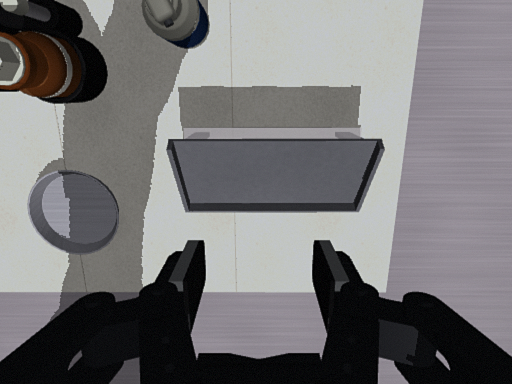

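The picture shows the stand's face empty and square to the world axes (pixels 170–385 across, lip at row 210); its foot is at about (0.480, -0.302, 0.020). The dish shows at (75,210). Next are the bottles and dish, then the case.

```bash
python3 -m crank '[[[5,1,4.6,0,0,0,0],[5,1,4.6,0,0,0,0],[5,1,4.6,0,0,0,0],[5,1,4.6,0,0,0,0],[5,1,4.6,0,0,0,0],[5,1,4.6,0,0,0,0],[5,0,0,0,0,0,0],[5,0,0,0,0,0,0],[5,0,0,0,0,0,0]]]' | head -2
python3 - <<'E'
from h import *
p,d,W,im,zb,c,T=topo('bott',(.4,.75,-.15,.15)); cv2.imwrite('pics/bott.png',p[:,:,::-1])
E
python3 -m crank '[[[5,-1,4.4,0,0,0,0],[5,-1,4.4,0,0,0,0],[5,-1,4.4,0,0,0,0],[5,-1,4.4,0,0,0,0],[5,-1,4.4,0,0,0,0],[5,0,3,0,0,0,0],[5,0,0,0,0,0,0],[5,0,0,0,0,0,0],[5,0,0,0,0,0,0]]]' | head -2
python3 - <<'E'
from h import *
p,d,W,im,zb,c,T=topo('case',(.4,.7,.1,.42)); cv2.imwrite('pics/case.png',p[:,:,::-1])
E
```

```text
clock: 3.02
position: [0.6213, -0.0075, 0.3333]
clock: 4.2
position: [0.572, 0.243, 0.3334]
```

View pics/case.png

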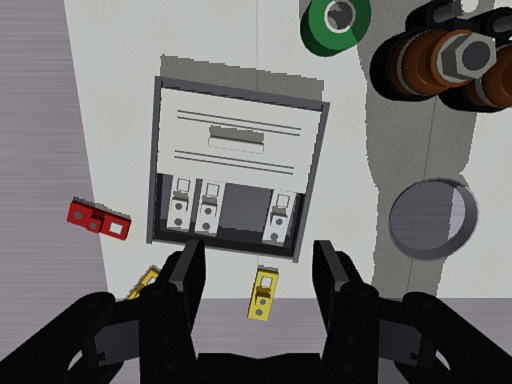

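View pics/bott.png

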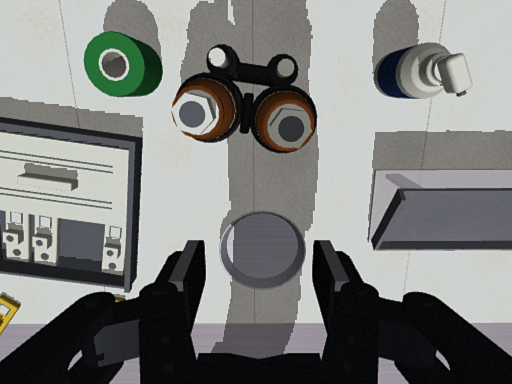

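The case picture shows three white devices at (180,205), (210,207) and (280,215) in the case. Yellow ones sit at (263,292) and (145,280) and a red one at (98,218), all outside. The bottle picture shows hex heads at (193,113) and (288,127), the dish at (262,250), the bandage at (122,65) and the spray at (430,70).

```bash
cat > seg.py <<'E'
from h import *
def comps(W,m,lo,hi,amin,dil=0):
    m=m&(W[...,2]>lo)&(W[...,2]<hi); k,l,st,ce=cv2.connectedComponentsWithStats(m.astype(np.uint8))
    out=[]
    for i in range(1,k):
        if st[i,4]>=amin: out.append((st[i,4],ce[i].round(0),W[l==i]))
    return out
def rect(X):
    (cx,cy),(w,h),a=cv2.minAreaRect((X[:,:2]*1000).astype(np.float32)); return round(cx,1),round(cy,1),round(w,1),round(h,1),round(a,1)
E
python3 - <<'E'
from seg import *
z=np.load('case.npz');W=z['W'];p=z['p'].astype(int)
box=(W[...,0]>.4)&(W[...,0]<.72)&(W[...,1]>.1)&(W[...,1]<.42)
white=(p.min(-1)>120)
for nm,lo,hi,am in (('blocktops',.024,.032,20),('cover',.036,.044,300),('bar',.052,.066,40)):
    for a,ce,X in comps(W,box&white if nm!='bar' else box,lo,hi,am): print(nm,a,ce,rect(X),np.median(X[:,2]).round(4))
# devices flat
for a,ce,X in comps(W,box&white,.010,.033,80): print('dev',a,ce,rect(X),X[:,2].mean().round(4))
dark=box&(W[...,2]>.03)&(p.max(-1)<115)
X=W[dark&(W[...,2]<.05)]; print('case',rect(X))
z=np.load('bott.npz');W=z['W'];p=z['p'].astype(int)
box=(W[...,0]>.4)&(W[...,0]<.76)&(W[...,1]>-.15)&(W[...,1]<.15)
for a,ce,X in comps(W,box,.157,.172,100):
    q=X[:,:2]*1000; hull=cv2.convexHull(q.astype(np.float32)); po=cv2.approxPolyDP(hull,4,True)[:,0]; e=np.roll(po,-1,0)-po
    print('head',a,ce,X[:,:2].mean(0).round(4),rect(X),np.median(X[:,2]).round(4),'edges',np.hypot(*e.T).round(0),(np.degrees(np.arctan2(e[:,1],e[:,0]))%60).round(0))
Y=W[(W[...,0]>.38)&(W[...,0]<.56)&(abs(W[...,1]+.02)<.1)&(W[...,2]>.016)&(W[...,2]<.028)]
(c,s,a)=cv2.fitEllipse((Y[:,:2]*1000).astype(np.float32)); print('dish rim',len(Y),c,s,np.median(Y[:,2]))
E
```

```text
blocktops 138 [178. 206.] (489.7, 356.1, 21.7, 17.0, 80.7) 0.0284
blocktops 137 [208. 211.] (482.8, 314.7, 21.3, 17.7, 78.0) 0.0286
blocktops 132 [279. 221.] (465.9, 212.9, 21.1, 17.7, 78.1) 0.0287
cover 11098 [235. 141.] (580.9, 271.0, 204.9, 110.8, 81.6) 0.0388
bar 110 [317.  42.] (700.0, 170.3, 52.7, 12.2, 56.2) 0.0596
bar 552 [235. 145.] (581.2, 270.9, 69.7, 12.3, 81.8) 0.0587
dev 909 [181. 202.] (490.2, 356.1, 33.3, 82.1, 79.1) 0.0167
dev 910 [210. 206.] (483.7, 314.3, 33.0, 82.3, 78.4) 0.0168
dev 868 [279. 215.] (468.9, 212.3, 33.3, 82.5, 78.0) 0.0168
case (579.5, 271.4, 220.5, 315.8, 81.4)
head 1262 [192. 113.] [0.6757 0.0521] (675.5, 52.4, 38.0, 34.4, 13.6) 0.1639 edges [19. 17. 21. 19. 16. 21.] [16. 14. 13. 16. 15.  8.]
head 1190 [291. 128.] [ 0.6624 -0.0382] (662.2, -38.4, 38.2, 34.1, 23.6) 0.1639 edges [19. 15. 22. 18. 17. 22.] [23. 22. 16. 23. 22. 18.]
dish rim 947 (465.0836486816406, -13.566194534301758) (125.35380554199219, 126.18595123291016) 0.0214179346771588
```

```bash
python3 -c "
from h import *
o=manip.get_obs(); print(o['joint_pos'].round(2), R.from_quat(o['ee_rot']).as_matrix().round(3), o['position'].round(4))"
```

```text
[-0.05  0.35 -0.58  1.27  0.19  1.57 -2.17] [[ 1.    -0.001  0.   ]
 [-0.001 -1.    -0.   ]
 [ 0.     0.    -1.   ]] [0.5719 0.2433 0.3334]
```

Chosen: the white device at (280,215). Its block is at (0.466, 0.213), its top reads 28.5 mm, and it lies inside the case, which matches the description. I'll turn and come down above it, then check with one close crop.

```bash
python3 -m crank '[[[4.2,-1.18,-0.34,-2,0,0,8.72],[4.2,-1.18,-0.34,-2,0,0,8.72],[4.2,-1.18,-0.34,-2,0,0,8.72],[4.2,-1.18,-0.34,-2,0,0,8.72],[4.2,-1.18,-0.34,-2,0,0,8.72],[4.2,-1.18,-0.34,-2,0,0,8.72],[4.2,-1.18,-0.34,-2,0,0,8.72],[4.2,-1.18,-0.34,-2,0,0,8.72],[4.2,-1.18,-0.34,-2,0,0,8.72],[4.2,0,0,0,0,0,0],[4.2,0,0,0,0,0,0],[4.2,0,0,0,0,0,0]]]'
cat > dev.py <<'E'
from seg import *
import sys
p,d,c,T=shot("wrist");W=cloud(d,c,T);np.savez('last.npz',p=p,W=W); q=p.astype(int); o=manip.get_obs()
if len(sys.argv)>1: cv2.imwrite('pics/%s.png'%sys.argv[1],p[:,:,::-1])
box=(W[...,0]>.4)&(W[...,0]<.6)&(W[...,1]>.15)&(W[...,1]<.42)&(q.min(-1)>110)
for a,ce,X in comps(W,box,.0245,.032,60): print('block',a,ce,rect(X),np.median(X[:,2]).round(4),'d cm',((np.array(rect(X)[:2])/1000-o['position'][:2])*100).round(2))
for a,ce,X in comps(W,box,.010,.033,300): print('dev',a,ce,rect(X))
print(o['position'].round(4), R.from_quat(o['ee_rot']).as_euler('zyx',degrees=True).round(1))
E
python3 dev.py close1
```

```text
clock: 5.75
position: [0.4661, 0.2143, 0.1543]
ee_rot: [0.775, 0.632, 0.001, 0.0]
ft_force: [0.2, -0.0, -0.0]
grip_width: 0.491
grasp_force: 0.0
block 124 [251.   2.] (488.1, 347.4, 2.9, 17.4, 78.6) 0.0285 d cm [ 2.22 13.3 ]
block 602 [253.  51.] (482.4, 314.9, 21.8, 17.3, 78.6) 0.0285 d cm [ 1.65 10.05]
block 423 [258. 184.] (465.8, 213.1, 21.8, 17.0, 77.9) 0.0286 d cm [-0.01 -0.13]
dev 1722 [251.  10.] (489.8, 345.6, 12.7, 84.7, 78.6)
dev 4057 [257.  53.] (484.6, 314.3, 33.2, 85.0, 78.4)
dev 2748 [263. 180.] (468.8, 212.0, 33.8, 82.9, 78.5)
[0.4659 0.2144 0.1541] [-7.84e+01  1.00e-01 -1.80e+02]
```

View pics/close1.png

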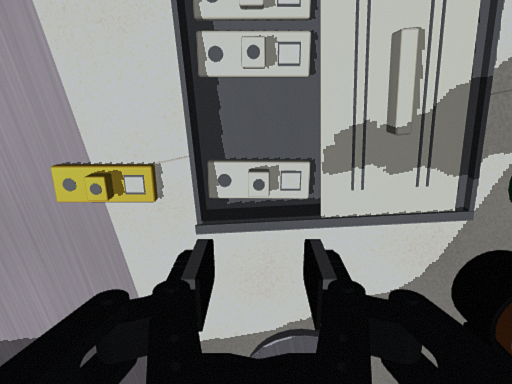

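The crop shows a white device under the gripper at (258,184), with the yellow look-alike well outside at (105,183). I go down and grasp it.

```bash
python3 -m crank '[[[4.2,0,-0.13,-2.6,0,0,0],[4.2,0,0,-2.6,0,0,0],[4.2,0,0,-2.6,0,0,0],[4.2,0,0,-2.6,0,0,0],[4.2,0,0,-2.0,0,0,0],[4.2,0,0,-1.0,0,0,0],[4.2,0,0,-0.45,0,0,0],[4.2,0,0,0,0,0,0],[4.2,0,0,0,0,0,0],[1,0,0,0,0,0,0],[1,0,0,0,0,0,0],[1,0,0,0,0,0,0],[1,0,0,0,0,0,0]]]' 50
python3 -m crank '[[[1,0,0,0.5,0,0,0],[1,0,0,1.5,0,0,0],[1,0,0,2.5,0,0,0],[1,0,0,3.5,0,0,0],[1,0,0,4,0,0,0],[1,0,0,4,0,0,0],[1,0,0,4,0,0,0],[1,0,0,0,0,0,0],[1,0,0,0,0,0,0]]]'
```

```text
clock: 7.42
position: [0.4657, 0.2129, 0.0154]
ee_rot: [0.774, 0.633, 0.0, 0.0]
ft_force: [-1.4, -0.6, 6.8]
grip_width: 0.196
grasp_force: 49.6
clock: 8.55
position: [0.4649, 0.2126, 0.2148]
ee_rot: [0.774, 0.633, -0.0, 0.0]
ft_force: [0.4, 0.3, -0.5]
grip_width: 0.196
grasp_force: 48.9
```

```bash
python3 -m crank '[[[1,0,-3,0,0,0,3.8],[1,0,-5,0,0,0,3.8],[1,0,-5.6,0,0,0,3.8],[1,0,-5.6,0,0,-5,0],[1,0,-5.6,0,0,-5,0],[1,0,-5.6,0,0,-5,0],[1,0,-5.6,0,0,-5,0],[1,0,-5.6,-1,0,-5,0],[1,0,-5.6,-2,0,-5,0],[1,0,-5,-3,0,-5,0],[1,0,-3.8,-3,0,0,0],[1,0,0,0,0,0,0],[1,0,0,0,0,0,0],[1,0,0,0,0,0,0]]]'
python3 -c "
from h import *
o=manip.get_obs(); print(R.from_quat(o['ee_rot']).as_matrix().round(3), o['position'].round(4),o['joint_pos'].round(2))"
```

```text
clock: 10.3
position: [0.467, -0.3353, 0.1315]
ee_rot: [0.675, 0.677, 0.21, 0.206]
ft_force: [-0.5, -0.6, -0.1]
grip_width: 0.196
grasp_force: 48.9
[[-0.005  0.827  0.562]
 [ 1.     0.001  0.007]
 [ 0.005  0.562 -0.827]] [ 0.467  -0.3353  0.1315] [ 0.8   0.08 -0.02  2.12 -0.74  0.63  1.33]
```

```bash
python3 -m crank '[[[1,-0.17,-1.17,-0.7,0,-0.6,0],[1,0.86,0,-1.23,0,0,0],[1,0.86,0,-1.23,0,0,0],[1,0.86,0,-1.23,0,0,0],[1,0.86,0,-1.23,0,0,0],[1,0.57,0,-0.82,0,0,0],[1,0.29,0,-0.41,0,0,0],[1,0.29,0,-0.4,0,0,0],[1,0,0,0,0,0,0],[1,0,0,0,0,0,0]]]'
```

```text
clock: 11.55
position: [0.5106, -0.3482, 0.0586]
ee_rot: [0.674, 0.675, 0.213, 0.209]
ft_force: [-0.8, -0.6, -0.3]
grip_width: 0.199
grasp_force: 48.9
```

```bash
python3 -m crank '[[[1,0.09,0,-0.13,0,0,0],[1,0,0,0,0,0,0]]]' | sed -n '2p;4p'
python3 -m crank '[[[2.6,0,0,0,0,0,0],[4.2,0,0,0,0,0,0],[4.2,0,0,0,0,0,0],[4.2,-0.4,0,0.6,0,0,0],[4.2,-1.7,0,2.5,0,0,0],[4.2,-2.9,0,4.1,0,0,0],[4.2,-2.9,0,4.1,0,0,0],[4.2,0,0,3,0,0,0],[4.2,0,0,0,0,0,0]]]'
python3 - <<'E'
from h import *
for n in ("wrist",):
    p,d,c,T=shot(n); cv2.imwrite('pics/st1.png',p[:,:,::-1]); W=cloud(d,c,T)
    m=(W[...,0]>.45)&(W[...,0]<.62)&(W[...,1]>-.44)&(W[...,1]<-.16)&(p.min(-1)>130)&(W[...,2]<.15)
    f=np.array([.480,-.302,.020]); L=(W-f)@np.array([[.823,0,-.568],[0,1,0],[.568,0,.823]])
    m&=(L[...,2]>.006)&(L[...,0]>0)&(abs(L[...,1])<.115)
    X=L[m]; print(len(X)); print(cv2.minAreaRect((X[:,:2]*1000).astype(np.float32)), X[:,2].max())
    b=X[X[:,2]>.019]; print(len(b),b.mean(0))
E
```

```text
position: [0.5115, -0.3481, 0.057]
ft_force: [0.5, -0.6, -0.6]
clock: 12.92
position: [0.4329, -0.3493, 0.2034]
ee_rot: [0.674, 0.675, 0.213, 0.212]
ft_force: [-0.2, 0.2, -1.2]
grip_width: 0.494
grasp_force: 0.0
219
((12.579980850219727, -55.970802307128906), (20.493080139160156, 11.630424499511719), 0.1408398151397705) 0.012343603335352301
0 [nan nan nan]<stdin>:8: RuntimeWarning: Mean of empty slice.
  ret = um.true_divide(
```

View pics/st1.png

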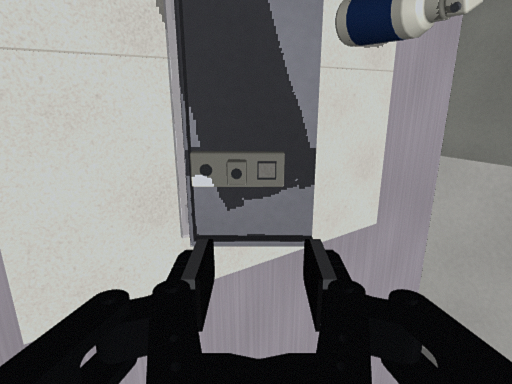

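The device lies straight on the face at pixels 190–285, row 168, against the lip. Back to the case for the second.

```bash
python3 -m crank '[[[4.2,0.36,3.7,1,0,5,0],[4.2,0.36,4.7,1,0,5,0],[4.2,0.36,4.7,0,0,5,0],[4.2,0.36,4.7,0,0,5,0],[4.2,0.36,4.7,0,0,5,0],[4.2,0.36,4.7,0,0,5,0],[4.2,0.36,4.7,0,0,4.8,0],[4.2,0.36,4.7,0,0,0,-3.8],[4.2,0.36,4.7,0,0,0,-3.8],[4.2,0.36,4.7,0,0,0,-3.8],[4.2,0.36,4.7,-1,0,0,0],[4.2,0.36,4.7,-2,0,0,0],[4.2,0.36,4.7,-2,0,0,0],[4.2,0.36,4.7,-2,0,0,0],[4.2,0,0,0,0,0,0],[4.2,0,0,0,0,0,0]]]' | sed -n '1,4p'
python3 dev.py
```

```text
clock: 14.98
position: [0.4825, 0.2996, 0.149]
ee_rot: [0.774, 0.633, 0.001, -0.003]
ft_force: [0.8, -0.5, -0.0]
block 541 [254. 114.] (490.0, 356.0, 21.3, 17.2, 78.6) 0.0285 d cm [0.7 5.7]
block 470 [255. 167.] (482.7, 314.8, 21.8, 17.2, 78.8) 0.0286 d cm [-0.03  1.58]
dev 4073 [256. 112.] (490.6, 356.0, 32.8, 87.9, 78.6)
dev 3484 [257. 163.] (483.3, 315.0, 33.3, 87.9, 78.6)
[0.483  0.299  0.1495] [ -78.5   -0.  -179.7]
```

```bash
python3 -m crank '[[[4.2,0,1.58,-1.5,0,0,0],[4.2,0,0,-2.6,0,0,0],[4.2,0,0,-2.6,0,0,0],[4.2,0,0,-2.6,0,0,0],[4.2,0,0,-2.5,0,0,0],[4.2,0,0,-1.1,0,0,0],[4.2,0,0,-0.4,0,0,0],[4.2,0,0,0,0,0,0],[4.2,0,0,0,0,0,0],[1,0,0,0,0,0,0],[1,0,0,0,0,0,0],[1,0,0,0,0,0,0],[1,0,0,0,0,0,0]]]' 50
python3 -m crank '[[[1,0,0,0.5,0,0,0],[1,0,0,1.5,0,0,0],[1,0,0,2.5,0,0,0],[1,0,0,3.5,0,0,0],[1,0,0,4,0,0,0],[1,0,0,4,0,0,0],[1,0,0,4,0,0,0],[1,0,0,0,0,0,0],[1,0,0,0,0,0,0]]]'
```

```text
clock: 16.65
position: [0.4833, 0.316, 0.0176]
ee_rot: [0.774, 0.633, 0.002, -0.002]
ft_force: [-1.2, -1.4, 5.7]
grip_width: 0.195
grasp_force: 49.7
clock: 17.77
position: [0.4827, 0.3156, 0.2169]
ee_rot: [0.774, 0.633, 0.002, -0.002]
ft_force: [0.1, -0.2, -0.9]
grip_width: 0.192
grasp_force: 54.5
```

```bash
python3 -m crank '[[[1,-0.13,-3,0,0,0,3.8],[1,-0.13,-4.2,0,0,0,3.8],[1,-0.13,-4.2,0,0,0,3.8],[1,-0.13,-4.2,0,0,-5,0],[1,-0.13,-4.2,0,0,-5,0],[1,-0.13,-4.2,0,0,-5,0],[1,-0.13,-4.2,0,0,-5,0],[1,-0.13,-4.2,0,0,-5,0],[1,-0.13,-4.2,0,0,-5,0],[1,-0.13,-4.2,0,0,-4.6,0],[1,-0.13,-4.2,-1,0,0,0],[1,-0.13,-4.2,-2,0,0,0],[1,-0.13,-4.2,-2,0,0,0],[1,0,-4.2,-2,0,0,0],[1,0,-4.2,-2,0,0,0],[1,0,0,0,0,0,0],[1,0,0,0,0,0,0],[1,0,0,0,0,0,0]]]'
python3 -c "
from h import *
o=manip.get_obs(); print(R.from_quat(o['ee_rot']).as_matrix().round(3), o['position'].round(4))"
```

```text
clock: 20.02
position: [0.4662, -0.3012, 0.1272]
ee_rot: [0.674, 0.676, 0.212, 0.208]
ft_force: [0.4, -0.8, 0.3]
grip_width: 0.192
grasp_force: 54.5
[[-0.004  0.823  0.567]
 [ 1.     0.     0.007]
 [ 0.006  0.567 -0.823]] [ 0.4662 -0.3012  0.1272]
```

```bash
python3 -m crank '[[[1,0.9,0,-1.4,0,0,0],[1,0.9,0,-1.4,0,0,0],[1,0.9,0,-1.4,0,0,0],[1,0.86,0,-1.33,0,0,0],[1,0.5,0,-0.77,0,0,0],[1,0.36,0,-0.55,0,0,0],[1,0,0,0,0,0,0],[1,0,0,0,0,0,0]]]'  | sed -n '2p;4,5p'
python3 -m crank '[[[2.6,0,0,0,0,0,0],[4.2,0,0,0,0,0,0],[4.2,0,0,0,0,0,0],[4.2,-0.4,0,0.6,0,0,0],[4.2,-1.7,0,2.5,0,0,0],[4.2,-2.9,0,4.1,0,0,0],[4.2,-2.5,0,4.1,0,5,0],[4.2,0.36,4.2,1,0,5,0],[4.2,0.5,4.6,0,0,5,0],[4.2,0.5,4.7,0,0,5,0],[4.2,0.5,4.7,0,0,5,0],[4.2,0.5,4.7,0,0,5,0],[4.2,0.5,4.7,0,0,4.6,0],[4.2,0.36,4.7,0,0,0,-3.8],[4.2,0.36,4.7,0,0,0,-3.8],[4.2,0.36,4.7,0,0,0,-3.8],[4.2,0.36,4.7,0,0,0,0],[4.2,0.36,4.7,0,0,0,0]]]'  | sed -n '2p;4p'
python3 -m crank '[[[4.2,0.36,4.7,-1,0,0,0],[4.2,0.36,4.7,-2,0,0,0],[4.2,0.36,4.7,-2,0,0,0],[4.2,0.1,4.7,-1,0,0,0],[4.2,0,0,0,0,0,0],[4.2,0,0,0,0,0,0]]]' | sed -n '1,4p'
python3 dev.py
```

```text
position: [0.5102, -0.3024, 0.0589]
ft_force: [0.8, -0.5, -0.1]
grip_width: 0.187
position: [0.4825, 0.2098, 0.1813]
ft_force: [0.5, 0.6, 0.6]
clock: 24.02
position: [0.4946, 0.3961, 0.1209]
ee_rot: [0.774, 0.633, 0.003, -0.001]
ft_force: [0.7, -0.6, -0.5]
block 450 [262. 244.] (490.1, 356.6, 21.4, 18.1, 78.1) 0.0287 d cm [-0.49 -3.9 ]
dev 2946 [262. 236.] (492.0, 356.1, 34.1, 85.0, 78.8)
[0.495  0.3956 0.1212] [ -78.5    0.2 -179.7]
```

```bash
python3 -m crank '[[[4.2,-0.25,-2,0,0,0,0],[4.2,-0.25,-1.97,0,0,0,0],[4.2,0,0,-2.6,0,0,0],[4.2,0,0,-2.6,0,0,0],[4.2,0,0,-2.6,0,0,0],[4.2,0,0,-1.6,0,0,0],[4.2,0,0,-0.8,0,0,0],[4.2,0,0,-0.3,0,0,0],[4.2,0,0,0,0,0,0],[4.2,0,0,0,0,0,0],[1,0,0,0,0,0,0],[1,0,0,0,0,0,0],[1,0,0,0,0,0,0],[1,0,0,0,0,0,0]]]' 50
python3 -m crank '[[[1,0,0,0.5,0,0,0],[1,0,0,1.5,0,0,0],[1,0,0,2.5,0,0,0],[1,0,0,3.5,0,0,0],[1,0,0,4,0,0,0],[1,0,0,4,0,0,0],[1,0,0,4,0,0,0],[1,0,0,0,0,0,0],[1,0,0,0,0,0,0]]]'
```

```text
clock: 25.82
position: [0.4895, 0.3575, 0.0164]
ee_rot: [0.774, 0.633, 0.003, -0.002]
ft_force: [-0.3, 0.1, 5.5]
grip_width: 0.194
grasp_force: 50.0
clock: 26.95
position: [0.4889, 0.357, 0.2157]
ee_rot: [0.774, 0.633, 0.003, -0.002]
ft_force: [-0.4, -1.1, -0.1]
grip_width: 0.196
grasp_force: 49.3
```

```bash
python3 -m crank '[[[1,-0.17,-3,0,0,0,3.8],[1,-0.17,-4.2,0,0,0,3.8],[1,-0.17,-4.2,0,0,0,3.8],[1,-0.17,-4.2,0,0,-5,0],[1,-0.17,-4.2,0,0,-5,0],[1,-0.17,-4.2,0,0,-5,0],[1,-0.17,-4.2,0,0,-5,0],[1,-0.17,-4.2,0,0,-5,0],[1,-0.17,-4.2,0,0,-5,0],[1,-0.17,-4.2,0,0,-4.6,0],[1,-0.17,-4.2,-1,0,0,0],[1,-0.17,-4.2,-2,0,0,0],[1,-0.17,-4.2,-2,0,0,0],[1,-0.1,-4.2,-2,0,0,0],[1,0,-3.7,-2,0,0,0],[1,0,0,0,0,0,0],[1,0,0,0,0,0,0],[1,0,0,0,0,0,0]]]'
python3 -c "
from h import *
o=manip.get_obs(); print(R.from_quat(o['ee_rot']).as_matrix().round(3), o['position'].round(4))"
```

```text
clock: 29.2
position: [0.4663, -0.2544, 0.1259]
ee_rot: [0.674, 0.676, 0.213, 0.208]
ft_force: [0.3, 0.2, -0.5]
grip_width: 0.192
grasp_force: 49.3
[[-0.005  0.823  0.568]
 [ 1.     0.001  0.008]
 [ 0.006  0.568 -0.823]] [ 0.4663 -0.2544  0.1259]
```

```bash
python3 -m crank '[[[1,0.9,-0.16,-1.4,0,0,0],[1,0.9,0,-1.4,0,0,0],[1,0.9,0,-1.4,0,0,0],[1,0.86,0,-1.31,0,0,0],[1,0.5,0,-0.75,0,0,0],[1,0.37,0,-0.52,0,0,0],[1,0,0,0,0,0,0],[1,0,0,0,0,0,0]]]'  | sed -n '2p;4,5p'
python3 -m crank '[[[2.6,0,0,0,0,0,0],[4.2,0,0,0,0,0,0],[4.2,0,0,0,0,0,0],[4.2,-0.4,0,0.6,0,0,0],[4.2,-1.7,0,2.5,0,0,0],[4.2,-2.9,0,4.1,0,0,0],[4.2,-2.5,0,4.1,0,5,0],[4.2,0.36,-1,3,0,5,0],[4.2,2,-1,4,0,5,0],[4.2,3,-1,4,0,5,0],[4.2,3,-1,4,0,5,0],[4.2,3,-1,0,0,5,0],[4.2,2,0,0,0,4.6,0],[4.2,0,0,0,0,0,0],[4.2,0,0,0,0,0,0]]]'  | sed -n '2p;4p'
cat > stand.py <<'E'
from seg import *
import sys
p,d,c,T=shot("wrist"); cv2.imwrite('pics/%s.png'%sys.argv[1],p[:,:,::-1]); W=cloud(d,c,T)
f=np.array([.480,-.302,.020]); L=(W-f)@np.array([[.823,0,-.568],[0,1,0],[.568,0,.823]])
m=(L[...,2]>.005)&(L[...,2]<.04)&(L[...,0]>.004)&(L[...,0]<.13)&(abs(L[...,1])<.114)&(W[...,2]<.15)
k,l,st,ce=cv2.connectedComponentsWithStats(m.astype(np.uint8))
for i in range(1,k):
    if st[i,4]<100: continue
    X=L[l==i]; b=X[X[:,2]>.019]
    print(st[i,4],ce[i].round(),rect(X),'zmed',np.median(X[:,2]).round(4),'block',len(b),b.mean(0).round(4) if len(b) else '')
E
python3 stand.py st3
```

```text
position: [0.5104, -0.2574, 0.0584]
ft_force: [0.6, 0.4, -0.7]
grip_width: 0.195
position: [0.5939, -0.2967, 0.2857]
ft_force: [0.4, -1.0, -0.1]
1855 [183. 132.] (48.3, 43.9, 88.6, 33.9, 0.0) zmed 0.0106 block 309 [0.0486 0.0442 0.0237]
1728 [185. 172.] (48.2, -1.3, 34.1, 88.3, 89.9) zmed 0.0106 block 289 [ 0.0487 -0.0008  0.0236]
1619 [187. 209.] (48.6, -45.2, 34.2, 88.9, 89.7) zmed 0.0106 block 268 [ 0.0487 -0.0444  0.0235]
```

View pics/st3.png

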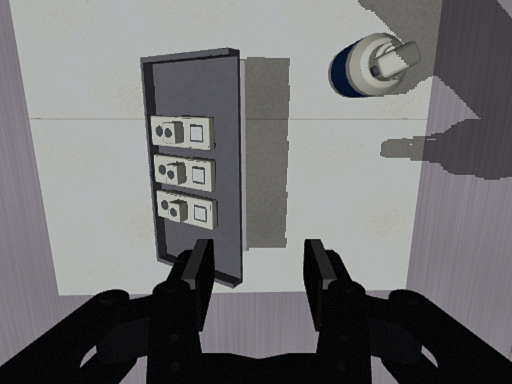

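The three devices lie side by side at rows 132, 172 and 210, square, all at the same slope position and height, resting on the lip. Now the cover.

```bash
python3 -m crank '[[[4.2,-0.1,2.4,0,0,0,-2.1],[4.2,-0.1,4.4,0,0,0,-2.1],[4.2,-0.1,4.4,0,0,0,-2],[4.2,-0.1,4.4,0,0,0,-2],[4.2,-0.1,4.4,0,0,0,0],[4.2,-0.1,4.4,0,0,0,0],[4.2,-0.1,4.4,0,0,0,0],[4.2,-0.1,4.4,0,0,0,0],[4.2,-0.1,4.4,0,0,0,0],[4.2,-0.1,4.4,0,0,0,0],[4.2,-0.1,4.4,0,0,0,0],[4.2,-0.1,4.4,-2,0,0,0],[4.2,0,4.4,-4,0,0,0],[4.2,0,2,-4,0,0,0],[4.2,0,0,-4,0,0,0],[4.2,0,0,0,0,0,0],[4.2,0,0,0,0,0,0]]]' | sed -n '1,4p'
cat > cover.py <<'E'
from seg import *
p,d,c,T=shot("wrist");W=cloud(d,c,T);q=p.astype(int); o=manip.get_obs(); cv2.imwrite('pics/cov.png',p[:,:,::-1])
for s in ("side",):
    p2,d2,c2,T2=shot(s); W2=cloud(d2,c2,T2)
box=lambda W:(W[...,0]>.4)&(W[...,0]<.64)&(W[...,1]>.2)&(W[...,1]<.36)
for w in (W,W2):
  for a,ce,X in comps(w,box(w),.050,.063,30): print('bar',a,ce,rect(X),np.median(X[:,2]).round(4),'d cm',((np.array(rect(X)[:2])/1000-o['position'][:2])*100).round(2))
for a,ce,X in comps(W,(W[...,0]>.4)&(W[...,0]<.56)&(W[...,1]>.15)&(W[...,1]<.42)&(q.min(-1)>110),.010,.033,100): print('inside?',a,ce,rect(X))
print(o['position'].round(4), R.from_quat(o['ee_rot']).as_euler('zyx',degrees=True).round(1))
E
python3 cover.py
```

```text
clock: 34.25
position: [0.5834, 0.2755, 0.1485]
ee_rot: [0.755, 0.656, 0.028, 0.001]
ft_force: [0.6, 0.1, 1.0]
bar 1488 [252. 203.] (581.4, 271.4, 69.5, 11.9, 81.3) 0.0586 d cm [-0.23 -0.43]
bar 98 [221. 248.] (581.2, 277.1, 69.3, 13.8, 81.2) 0.056 d cm [-0.25  0.14]
[0.5837 0.2757 0.1487] [ -82.     2.5 -177.9]
```

```bash
cat > lev.py <<'E'
from h import *
import sys
# yaw of tool x in degrees -> rotvec (deg, world) to be level
y=np.radians(float(sys.argv[1])); D=np.array([[np.cos(y),np.sin(y),0],[np.sin(y),-np.cos(y),0],[0,0,-1]])
o=manip.get_obs(); print(np.degrees((R.from_matrix(D)*R.from_quat(o['ee_rot']).inv()).as_rotvec()).round(2),o['position'].round(4),o['joint_pos'].round(2))
E
python3 lev.py 81.5
```

```text
[-2.04  2.48 -0.5 ] [0.5837 0.2759 0.1486] [-0.95  0.43  0.58  1.59 -0.27  1.14 -0.45]
```

```bash
python3 -m crank '[[[4.2,-0.23,-0.43,0,-2.04,2.48,-0.5],[4.2,0,0,-2.6,0,0,0],[4.2,0,0,-2.6,0,0,0],[4.2,0,0,-2.6,0,0,0],[4.2,0,0,-1.8,0,0,0],[4.2,0,0,-0.9,0,0,0],[4.2,0,0,-0.2,0,0,0],[4.2,0,0,0,0,0,0],[4.2,0,0,0,0,0,0],[0.5,0,0,0,0,0,0],[0.5,0,0,0,0,0,0],[0.5,0,0,0,0,0,0],[0.5,0,0,0,0,0,0]]]' 30
python3 -m crank '[[[0.5,-0.5,0.07,0,0,0,0],[0.5,-1,0.15,0,0,0,0],[0.5,-1,0.15,0,0,0,0],[0.5,-1,0.15,0,0,0,0],[0.5,-1,0.15,0,0,0,0],[0.5,-1,0.15,0,0,0,0],[0.5,-1,0.15,0,0,0,0],[0.5,-1,0.15,0,0,0,0],[0.5,-1,0.15,0,0,0,0],[0.5,-0.7,0.1,0,0,0,0],[0.5,-0.5,0.07,0,0,0,0],[0.5,-0.3,0.05,0,0,0,0],[0.5,0,0,0,0,0,0],[0.5,0,0,0,0,0,0]]]'
```

```text
clock: 35.98
position: [0.5805, 0.2717, 0.0392]
ee_rot: [0.757, 0.653, -0.002, -0.0]
ft_force: [-1.0, -0.6, 4.6]
grip_width: 0.135
grasp_force: 31.7
clock: 37.72
position: [0.4794, 0.2868, 0.0392]
ee_rot: [0.757, 0.653, -0.002, -0.001]
ft_force: [-1.2, 0.1, 8.1]
grip_width: 0.132
grasp_force: 32.3
```

```bash
python3 -m crank '[[[0.5,-0.2,0.03,0.05,0,0,0],[0.5,-0.2,0.03,0,0,0,0],[0.5,0,0,0,0,0,0]]]' | sed -n '2p;4p'
python3 -m crank '[[[0.5,-0.2,0.03,0,0,0,0],[0.5,0,0,0,0,0,0]]]' | sed -n '2p;4p'
```

```text
position: [0.4792, 0.2868, 0.0394]
ft_force: [21.0, 3.2, -14.4]
position: [0.4791, 0.2868, 0.0394]
ft_force: [29.6, 3.3, -23.6]
```

```bash
python3 -m crank '[[[0.5,0.4,-0.06,0,0,0,0],[2.6,0,0,0,0,0,0],[4.2,0,0,0,0,0,0],[4.2,0,0,0,0,0,0],[4.2,0,0,2,0,0,0],[4.2,0,0,4,0,0,0],[4.2,0,0,5,0,0,0],[4.2,2,0,6,0,0,0],[4.2,4,-2,6,0,0,0],[4.2,4,-2,3,0,0,0],[4.2,0,0,0,0,0,0],[4.2,0,0,0,0,0,0]]]' | sed -n '2p;4p'
python3 cover.py
```

```text
position: [0.5708, 0.2504, 0.288]
ft_force: [0.2, 0.2, 0.4]
bar 756 [174. 137.] (479.2, 286.0, 70.2, 12.7, 81.6) 0.0585 d cm [-9.11  3.51]
bar 99 [256. 258.] (478.7, 290.7, 72.7, 13.5, 81.4) 0.0563 d cm [-9.16  3.98]
[0.5703 0.2509 0.2877] [-81.6  -0.3 179.9]
```

View pics/cov.png

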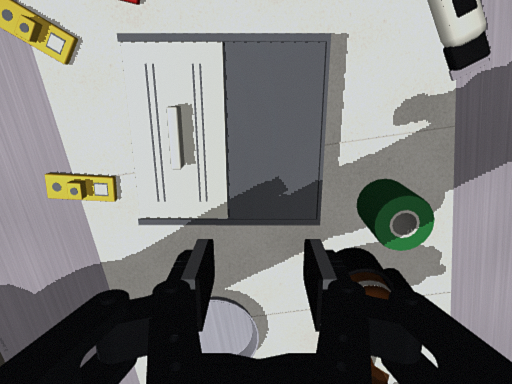

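The cover's edge sits at the case's middle (column 225, between 120 and 328) and it stopped hard, so it is shut, and no devices are left outside. Now the stoppers, starting with the +y bottle.

```bash
python3 -m crank '[[[5.5,1.75,-3.3,-0.6,0,0,-1.25],[5.5,1.75,-3.3,-0.6,0,0,-1.25],[5.5,1.75,-3.3,-0.6,0,0,-1.25],[5.5,1.75,-3.3,-0.6,0,0,-1.25],[5.5,1.75,-3.3,-0.6,0,0,-1.25],[5.5,1.75,-3.3,-0.6,0,0,-1.25],[5.5,0,0,0,0,0,0],[5.5,0,0,0,0,0,0],[5.5,0,0,0,0,0,0]]]' | sed -n '2p;4p'
cat > head.py <<'E'
from seg import *
p,d,c,T=shot("wrist");W=cloud(d,c,T); o=manip.get_obs(); np.savez('head.npz',p=p,W=W)
box=(W[...,0]>.55)&(W[...,0]<.76)&(W[...,1]>-.15)&(W[...,1]<.15)
for a,ce,X in comps(W,box,.155,.172,150):
    q=X[:,:2]*1000; hull=cv2.convexHull(q.astype(np.float32)); po=cv2.approxPolyDP(hull,3,True)[:,0]; e=np.roll(po,-1,0)-po
    ctr=(po.max(0)+po.min(0))/2
    print('head',a,ce,rect(X),X[:,:2].mean(0).round(4),np.median(X[:,2]).round(4),'edges',np.hypot(*e.T).round(0),(np.degrees(np.arctan2(e[:,1],e[:,0]))%60).round(0),'d cm',((np.array(rect(X)[:2])/1000-o['position'][:2])*100).round(2))
for a,ce,X in comps(W,box,.125,.1395,60): print('neck',a,ce,rect(X),np.median(X[:,2]).round(4))
print(o['position'].round(4), R.from_quat(o['ee_rot']).as_euler('zyx',degrees=True).round(1))
E
python3 head.py; python3 lev.py 74
```

```text
position: [0.676, 0.0542, 0.2528]
ft_force: [0.5, -0.1, -0.0]
head 1888 [259. 196.] (675.3, 53.1, 38.6, 33.8, 74.5) [0.6758 0.0539] 0.1639 edges [20. 20. 20. 20. 18. 20.] [15. 16. 15. 19. 14. 14.] d cm [-0.08 -0.08]
head 1538 [273. 302.] (661.9, -38.3, 39.4, 34.2, 83.7) [ 0.6625 -0.0357] 0.1638 edges [19. 17. 22. 19. 17. 21.] [25. 23. 21. 24. 25. 22.] d cm [-1.42 -9.22]
neck 910 [259. 173.] (676.7, 57.2, 42.4, 51.1, 73.0) 0.1357
neck 964 [272. 271.] (662.7, -33.4, 42.9, 51.1, 77.0) 0.1355
[0.6761 0.0539 0.2529] [-74.2  -0.2 179.9]
[ 0.05 -0.2  -0.18] [0.6761 0.0539 0.2529] [-0.62  0.52  0.72  1.3  -0.33  1.45 -0.2 ]
```

```bash
python3 -m crank '[[[5.5,-0.06,-0.06,-2.6,0,0,0.5],[5.5,0,0,-2.6,0,0,0],[5.5,0,0,-2.6,0,0,0],[5.5,0,0,-1.8,0,0,0],[5.5,0,0,-1.0,0,0,0],[5.5,0,0,-0.64,0,0,0],[5.5,0,0,0,0,0,0],[5.5,0,0,0,0,0,0],[2.5,0,0,0,0,0,0],[2.5,0,0,0,0,0,0],[2.5,0,0,0,0,0,0],[2.5,0,0,0,0,0,0],[2.5,0,0,0,0,0,0]]]' 100
```

```text
clock: 42.75
position: [0.676, 0.0517, 0.1413]
ee_rot: [0.796, 0.606, -0.001, -0.0]
ft_force: [-1.9, 0.8, 5.7]
grip_width: 0.375
grasp_force: 99.0
```

```bash
python3 -m crank '[[[2.5,0.04,-0.01,0.04,1.2,4.34,0],[2.5,0.04,-0.01,0.04,1.2,4.34,0],[2.5,-0.05,0.01,0.04,-1.2,-4.34,0],[2.5,-0.05,0.01,0.04,-1.2,-4.34,0],[2.5,-0.05,0.01,0.04,-1.2,-4.34,0],[2.5,-0.05,0.01,0.04,-1.2,-4.34,0],[2.5,0.06,-0.02,0.04,1.2,4.34,0],[2.5,0.06,-0.02,0.04,1.2,4.34,0],[2.5,0.06,-0.02,0.04,1.2,4.34,0],[2.5,0.06,-0.02,0.04,1.2,4.34,0],[2.5,-0.07,0.02,0.04,-1.2,-4.34,0],[2.5,-0.07,0.02,0.04,-1.2,-4.34,0],[2.5,-0.07,0.02,0.04,-1.2,-4.34,0],[2.5,-0.07,0.02,0.04,-1.2,-4.34,0],[2.5,0.08,-0.02,0.04,1.2,4.34,0],[2.5,0.08,-0.02,0.04,1.2,4.34,0],[2.5,0.08,-0.02,0.04,1.2,4.34,0],[2.5,0.08,-0.02,0.04,1.2,4.34,0],[2.5,0,0,0,0,0,0]]]'; python3 lev.py 74.5
python3 - <<'E'
from h import *
p,d,c,T=shot("side"); cv2.imwrite('pics/rock.png',cv2.resize(p[120:230,170:300,::-1],None,fx=4,fy=4))
E
```

```text
clock: 45.12
position: [0.678, 0.0502, 0.147]
ee_rot: [0.793, 0.603, -0.05, -0.063]
ft_force: [-1.5, 0.5, 0.2]
grip_width: 0.376
grasp_force: 100.1
[-2.27 -8.9  -0.01] [0.678  0.0502 0.147 ] [-0.51  0.7   0.66  1.27 -0.44  1.47 -0.13]
```

View pics/rock.png

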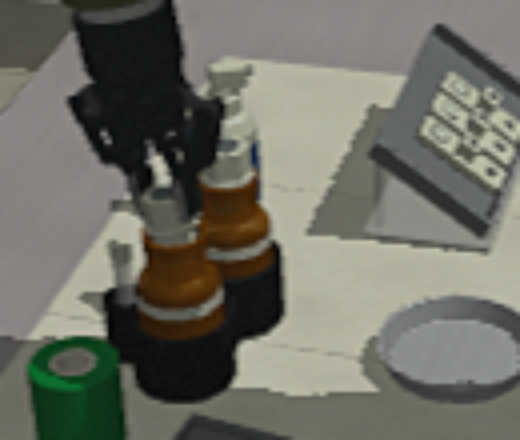

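The stopper is tilted and rising; the bottle still stands down in its well (white band at (180,305)). I carry on rocking.

```bash
python3 -m crank '[[[2.5,-0.09,0.02,0.04,-1.2,-4.34,0],[2.5,-0.09,0.02,0.04,-1.2,-4.34,0],[2.5,-0.09,0.02,0.04,-1.2,-4.34,0],[2.5,-0.09,0.02,0.04,-1.2,-4.34,0],[2.5,0.1,-0.03,0.04,1.2,4.34,0],[2.5,0.1,-0.03,0.04,1.2,4.34,0],[2.5,0.1,-0.03,0.04,1.2,4.34,0],[2.5,0.1,-0.03,0.04,1.2,4.34,0],[2.5,-0.11,0.03,0.04,-1.2,-4.34,0],[2.5,-0.11,0.03,0.04,-1.2,-4.34,0],[2.5,-0.11,0.03,0.04,-1.2,-4.34,0],[2.5,-0.11,0.03,0.04,-1.2,-4.34,0],[2.5,0.12,-0.03,0.04,1.2,4.34,0],[2.5,0.12,-0.03,0.04,1.2,4.34,0],[2.5,0.12,-0.03,0.04,1.2,4.34,0],[2.5,0.12,-0.03,0.04,1.2,4.34,0],[2.5,-0.12,0.03,0.04,-1.2,-4.34,0],[2.5,-0.12,0.03,0.04,-1.2,-4.34,0],[2.5,0,0,0,0,0,0]]]'; python3 lev.py 74.5
```

```text
clock: 47.55
position: [0.6748, 0.0523, 0.1554]
ee_rot: [0.795, 0.606, -0.001, -0.0]
ft_force: [-0.3, 0.9, -0.7]
grip_width: 0.374
grasp_force: 100.0
[ 0.04 -0.12 -0.14] [0.6748 0.0523 0.1554] [-0.63  0.58  0.71  1.43 -0.38  1.27 -0.16]
```

```bash
python3 -m crank '[[[2.5,0,0,0.2,0,0,0],[2.5,0,0,0.3,0,0,0],[2.5,0,0,0.3,0,0,0],[2.5,0,0,0,0,0,0]]]' | sed -n '2p;4p'
python3 -m crank '[[[2.5,0,0,1,0,0,0],[2.5,0,0,2,0,0,0],[2.5,0,0,2,0,0,0],[2.5,0,0,2,0,0,0],[2.5,0,0,0,0,0,0],[2.5,0,0,0,0,0,0]]]' | sed -n '2p;4,6p'
python3 - <<'E'
from h import *
p,d,c,T=shot("side"); cv2.imwrite('pics/up.png',cv2.resize(p[100:230,170:300,::-1],None,fx=4,fy=4))
E
```

```text
position: [0.6761, 0.0509, 0.163]
ft_force: [-0.2, 0.2, -0.2]
position: [0.6756, 0.0513, 0.2323]
ft_force: [-0.8, -0.2, -0.4]
grip_width: 0.371
grasp_force: 100.1
```

View pics/up.png

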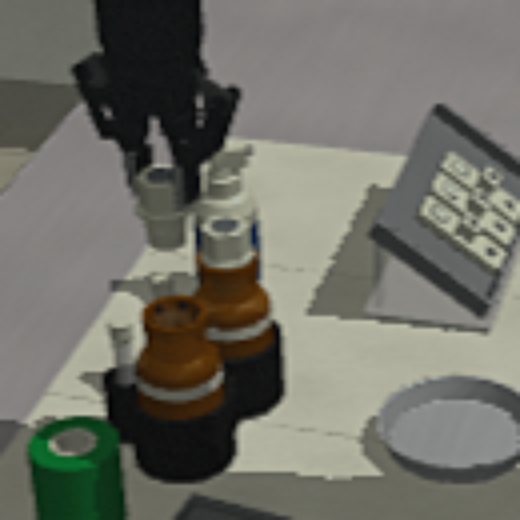

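The stopper hangs free at (165,205) and the bottle is open and still seated. I check the dish centre across views before setting it down.

Run:
```python
from h import *
L=[]
for f in ('stand','bott'): 
    L.append((f,np.load(f+'.npz')['W']))
for n in ('scene','side'):
    z=np.load(n+'0.npz'); c,T=T_of(n); L.append((n,cloud(z['d'],c,T)))
for f,W in L:
    b=(W[...,0]>.37)&(W[...,0]<.57)&(abs(W[...,1]+.015)<.095)
    Y=W[b&(W[...,2]>.0185)&(W[...,2]<.027)]; 
    s,*_=np.linalg.lstsq(np.c_[2*Y[:,:2],np.ones(len(Y))],(Y[:,:2]**2).sum(1),rcond=None); r=np.sqrt(s[2]+s[0]**2+s[1]**2)
    print(f,len(Y),s[:2].round(4),r.round(4),'bbox',((Y.max(0)+Y.min(0))/2).round(4),(Y.max(0)-Y.min(0)).round(4))
```

```text
stand 853 [ 0.4647 -0.0143] 0.0634 bbox [ 0.4641 -0.0136  0.0221] [0.1308 0.1317 0.0072]
bott 748 [ 0.4649 -0.0136] 0.0633 bbox [ 0.4638 -0.0136  0.0217] [0.1314 0.13   0.0064]
scene 179 [ 0.4652 -0.0111] 0.0633 bbox [ 0.4638 -0.0123  0.0221] [0.1315 0.1305 0.0071]
side 91 [ 0.4637 -0.0079] 0.0631 bbox [ 0.4646 -0.0088  0.0217] [0.129  0.1332 0.0062]
```

```bash
python3 -m crank '[[[2.5,-4.22,-0.77,0,0,0,0],[2.5,-4.22,-0.77,0,0,0,0],[2.5,-4.22,-0.77,-1,0,0,0],[2.5,-4.22,-0.77,-2,0,0,0],[2.5,-4.22,-0.77,-3,0,0,0],[2.5,0,0,-3.5,0,0,0],[2.5,0,0,-3.5,0,0,0],[2.5,0,0,-3,0,0,0],[2.5,0,0,0,0,0,0],[2.5,0,0,0,0,0,0],[2.5,0,0,0,0,0,0]]]'; python3 lev.py 74.5
```

```text
clock: 50.22
position: [0.4655, 0.0129, 0.0739]
ee_rot: [0.796, 0.606, -0.001, -0.0]
ft_force: [0.2, 1.0, -0.4]
grip_width: 0.373
grasp_force: 100.0
[ 0.05 -0.1  -0.05] [0.4655 0.0129 0.0739] [-0.88  0.17  0.81  2.08 -0.16  0.95 -0.25]
```

```bash
python3 -m crank '[[[2.5,0,0,-1.5,0,0,0],[2.5,0,0,-1.2,0,0,0],[2.5,0,0,-0.6,0,0,0],[2.5,0,0,0,0,0,0],[2.5,0,0,-0.1,0,0,0],[2.5,0,0,0,0,0,0]]]' | sed -n '2p;4p'
python3 -m crank '[[[2.5,0,0,-0.1,0,0,0],[2.5,0,0,0,0,0,0]]]' | sed -n '2p;4p'
```

```text
position: [0.4649, 0.0127, 0.039]
ft_force: [0.4, -0.9, -0.4]
position: [0.465, 0.0128, 0.0381]
ft_force: [-2.5, -0.1, 5.4]
```

Contact with the dish floor, so I let go, rise, and look.

```bash
python3 -m crank '[[[3.8,0,0,0.02,0,0,0],[4.6,0,0,0,0,0,0],[5.5,0,0,0,0,0,0],[5.5,0,0,0,0,0,0],[5.5,0,0,2,0,0,0],[5.5,0,0,3,0,0,0],[5.5,0,0,4,0,0,0],[5.5,1,-0.5,5,0,0,0],[5.5,3.5,-1,4,0,0,1],[5.5,4,-1.2,3,0,0,2],[5.5,4,-1.2,0,0,0,2],[5.5,4,-1,0,0,0,2],[5.5,3,0,0,0,0,1],[5.5,0,0,0,0,0,0],[5.5,0,0,0,0,0,0],[5.5,0,0,0,0,0,0]]]' | sed -n '2p;4p'
python3 head.py; python3 lev.py 83.5
python3 - <<'E'
from seg import *
p,d,c,T=shot("side"); W=cloud(d,c,T)
for a,ce,X in comps(W,(W[...,0]>.38)&(W[...,0]<.55)&(abs(W[...,1])<.09),.035,.075,5): print('in dish',a,ce,X.mean(0).round(3),X[:,2].max().round(3))
E
```

```text
position: [0.6592, -0.0362, 0.2484]
ft_force: [0.8, 0.4, 0.1]
head 1954 [263. 198.] (661.8, -38.5, 39.1, 33.9, 82.7) [ 0.6621 -0.0371] 0.1638 edges [19. 17. 22. 20. 15. 22.] [24. 22. 16. 25. 23. 15.] d cm [ 0.25 -0.24]
neck 2169 [265.  64.] (675.6, 52.3, 50.8, 51.3, 80.4) 0.1353
neck 971 [262. 174.] (662.6, -33.4, 42.1, 50.8, 82.4) 0.1358
[ 0.6593 -0.0361  0.2485] [-8.260e+01 -1.000e-01  1.799e+02]
[ 0.08 -0.15  0.95] [ 0.6593 -0.0361  0.2485] [-0.59  0.51  0.85  1.37 -0.38  1.44  0.12]
in dish 138 [283. 203.] [0.464 0.024 0.051] 0.062
```

Stopper A stands in the dish, its top at about 62 mm. Same again for bottle B, whose head is at (0.662, -0.0385), yaw 82.7°.

```bash
python3 -m crank '[[[5.5,0.25,-0.24,-2.6,0,0,0],[5.5,0,0,-2.6,0,0,0],[5.5,0,0,-2.6,0,0,0],[5.5,0,0,-1.5,0,0,0],[5.5,0,0,-0.9,0,0,0],[5.5,0,0,-0.5,0,0,0],[5.5,0,0,0,0,0,0],[5.5,0,0,0,0,0,0],[2.5,0,0,0,0,0,0],[2.5,0,0,0,0,0,0],[2.5,0,0,0,0,0,0],[2.5,0,0,0,0,0,0],[2.5,0,0,0,0,0,0]]]' 100
python3 lev.py 82.7
```

```text
clock: 54.95
position: [0.6626, -0.0388, 0.1419]
ee_rot: [0.752, 0.66, -0.002, 0.0]
ft_force: [-1.5, 0.8, 5.7]
grip_width: 0.377
grasp_force: 99.5
[ 0.11 -0.13  0.15] [ 0.6626 -0.0388  0.1419] [-0.57  0.59  0.81  1.49 -0.43  1.25  0.16]
```

```bash
python3 -m crank '[[[2.5,0.04,-0.01,0.04,0.57,4.46,0],[2.5,0.04,-0.01,0.04,0.57,4.46,0],[2.5,-0.05,0.01,0.04,-0.57,-4.46,0],[2.5,-0.05,0.01,0.04,-0.57,-4.46,0],[2.5,-0.05,0.01,0.04,-0.57,-4.46,0],[2.5,-0.05,0.01,0.04,-0.57,-4.46,0],[2.5,0.06,-0.01,0.04,0.57,4.46,0],[2.5,0.06,-0.01,0.04,0.57,4.46,0],[2.5,0.06,-0.01,0.04,0.57,4.46,0],[2.5,0.06,-0.01,0.04,0.57,4.46,0],[2.5,-0.07,0.01,0.04,-0.57,-4.46,0],[2.5,-0.07,0.01,0.04,-0.57,-4.46,0],[2.5,-0.07,0.01,0.04,-0.57,-4.46,0],[2.5,-0.07,0.01,0.04,-0.57,-4.46,0],[2.5,0.08,-0.01,0.04,0.57,4.46,0],[2.5,0.08,-0.01,0.04,0.57,4.46,0],[2.5,0.08,-0.01,0.04,0.57,4.46,0],[2.5,0.08,-0.01,0.04,0.57,4.46,0],[2.5,0,0,0,0,0,0]]]'; python3 lev.py 82.7
```

```text
clock: 57.32
position: [0.6646, -0.0391, 0.1476]
ee_rot: [0.749, 0.658, -0.054, -0.059]
ft_force: [0.3, 0.4, 0.3]
grip_width: 0.377
grasp_force: 100.2
[-0.97 -9.12  0.13] [ 0.6646 -0.0391  0.1476] [-0.48  0.71  0.78  1.31 -0.46  1.47  0.16]
```

```bash
python3 -m crank '[[[2.5,-0.09,0.01,0.04,-0.57,-4.46,0],[2.5,-0.09,0.01,0.04,-0.57,-4.46,0],[2.5,-0.09,0.01,0.04,-0.57,-4.46,0],[2.5,-0.09,0.01,0.04,-0.57,-4.46,0],[2.5,0.1,-0.01,0.04,0.57,4.46,0],[2.5,0.1,-0.01,0.04,0.57,4.46,0],[2.5,0.1,-0.01,0.04,0.57,4.46,0],[2.5,0.1,-0.01,0.04,0.57,4.46,0],[2.5,-0.11,0.01,0.04,-0.57,-4.46,0],[2.5,-0.11,0.01,0.04,-0.57,-4.46,0],[2.5,-0.11,0.01,0.04,-0.57,-4.46,0],[2.5,-0.11,0.01,0.04,-0.57,-4.46,0],[2.5,0.12,-0.01,0.04,0.57,4.46,0],[2.5,0.12,-0.01,0.04,0.57,4.46,0],[2.5,0.12,-0.01,0.04,0.57,4.46,0],[2.5,0.12,-0.01,0.04,0.57,4.46,0],[2.5,-0.12,0.01,0.04,-0.57,-4.46,0],[2.5,-0.12,0.01,0.04,-0.57,-4.46,0],[2.5,0,0,0,0,0,0]]]' | sed -n '2p;4,6p'
python3 -m crank '[[[2.5,0,0,0.2,0,0,0],[2.5,0,0,0.3,0,0,0],[2.5,0,0,0.3,0,0,0],[2.5,0,0,0,0,0,0]]]' | sed -n '2p;4p'
python3 lev.py 82.7
```

```text
position: [0.6614, -0.0384, 0.1559]
ft_force: [0.8, -0.1, -0.6]
grip_width: 0.371
grasp_force: 100.1
position: [0.6625, -0.0389, 0.1636]
ft_force: [-0.8, -0.6, 0.2]
[ 0.14 -0.17  0.15] [ 0.6625 -0.0389  0.1636] [-0.59  0.58  0.84  1.47 -0.43  1.29  0.16]
```

```bash
python3 -m crank '[[[2.5,0,0,2,0,0,0],[2.5,0,0,2.5,0,0,0],[2.5,0,0,2.5,0,0,0],[2.5,-3.96,-0.04,0,0,0,0],[2.5,-3.96,-0.04,0,0,0,0],[2.5,-3.96,-0.04,-1,0,0,0],[2.5,-3.96,-0.04,-2,0,0,0],[2.5,-3.96,-0.04,-3,0,0,0],[2.5,0,0,-3.5,0,0,0],[2.5,0,0,-3.5,0,0,0],[2.5,0,0,-3,0,0,0],[2.5,0,0,0,0,0,0],[2.5,0,0,0,0,0,0],[2.5,0,0,0,0,0,0]]]'; python3 lev.py 82.7
python3 - <<'E'
from h import *
p,d,c,T=shot("side"); cv2.imwrite('pics/dish2.png',cv2.resize(p[130:260,170:330,::-1],None,fx=4,fy=4))
E
```

```text
clock: 61.95
position: [0.4653, -0.0406, 0.0748]
ee_rot: [0.752, 0.66, -0.001, 0.0]
ft_force: [-0.3, -0.8, -0.9]
grip_width: 0.377
grasp_force: 100.0
[ 0.07 -0.06  0.15] [ 0.4653 -0.0406  0.0748] [-0.9   0.21  0.98  2.08 -0.21  0.96  0.06]
```

View pics/dish2.png

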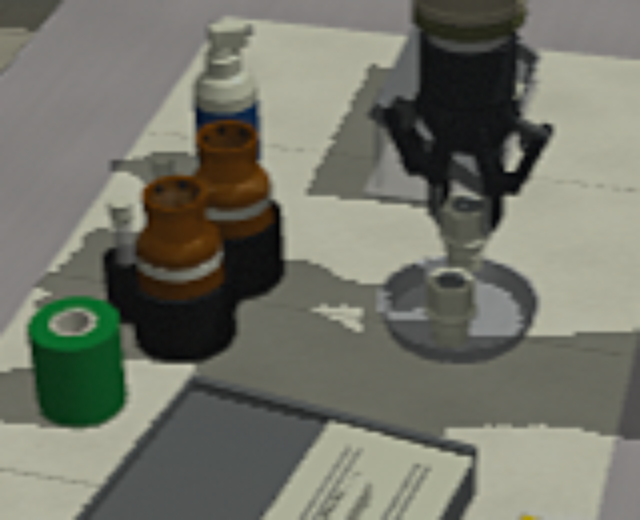

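Both bottles are open and seated. Stopper A stands in the dish at (452,295), with stopper B held above at (465,225). I lower it and release.

```bash
python3 -m crank '[[[2.5,0,0,-1.5,0,0,0],[2.5,0,0,-1.2,0,0,0],[2.5,0,0,-0.7,0,0,0],[2.5,0,0,0,0,0,0],[2.5,0,0,-0.1,0,0,0],[2.5,0,0,0,0,0,0]]]' | sed -n '2p;4p'
python3 -m crank '[[[2.5,0,0,-0.1,0,0,0],[2.5,0,0,0,0,0,0]]]' | sed -n '2p;4p'
```

```text
position: [0.4645, -0.0408, 0.0388]
ft_force: [-1.5, 0.2, 4.7]
position: [0.4645, -0.0408, 0.0386]
ft_force: [-9.4, 0.6, 25.7]
```

```bash
python3 -m crank '[[[2.5,0,0,0.15,0,0,0],[3.8,0,0,0,0,0,0],[4.6,0,0,0,0,0,0],[5.5,0,0,0,0,0,0],[5.5,0,0,0,0,0,0],[5.5,0,0,2,0,0,0],[5.5,0,0,3,0,0,0],[5.5,0,0,4,0,0,0],[5.5,0,0,5,0,0,0],[5.5,1,-2,5,0,0,0],[5.5,2,-4,3,0,0,0],[5.5,2,-4,3,0,0,0],[5.5,2,-4,0,0,0,0],[5.5,2,-4,0,0,0,0],[5.5,2,-4,0,0,0,0],[5.5,0,-3,0,0,0,0],[5.5,0,0,0,0,0,0],[5.5,0,0,0,0,0,0],[5.5,0,0,0,0,0,0]]]' | sed -n '1,2p;4p'
python3 stand.py fin_stand
python3 - <<'E'
from seg import *
L=[]
for s in("scene","side"):
    p,d,c,T=shot(s); W=cloud(d,c,T); L.append(p)
    for a,ce,X in comps(W,(W[...,0]>.38)&(W[...,0]<.55)&(abs(W[...,1])<.09),.03,.075,5): print(s,'in dish',a,ce,X.mean(0).round(3),X[:,2].max().round(3))
    for a,ce,X in comps(W,(W[...,0]>.6)&(W[...,0]<.73)&(W[...,1]<.1)&(W[...,1]>-.09),.12,.2,20): print(s,'necks',a,ce,X.mean(0).round(3),X[:,2].max().round(3))
cv2.imwrite('pics/fin.png',cv2.resize(L[0][100:340,90:410,::-1],(800,600)))
E
```

```text
clock: 65.38
position: [0.5748, -0.2892, 0.2889]
ft_force: [0.3, 0.4, -0.6]
1801 [206. 138.] (48.3, 42.5, 34.2, 89.1, 88.4) zmed 0.0107 block 289 [0.0491 0.043  0.0238]
1643 [212. 175.] (48.1, -1.2, 88.2, 34.3, 0.1) zmed 0.0106 block 270 [ 0.0486 -0.0006  0.0236]
1537 [218. 211.] (48.3, -45.1, 34.1, 88.4, 89.8) zmed 0.0105 block 255 [ 0.0486 -0.0444  0.0235]
scene in dish 380 [261. 188.] [ 0.47  -0.005  0.051] 0.066
scene necks 224 [197. 190.] [ 0.664 -0.035  0.131] 0.138
scene necks 255 [213. 211.] [0.677 0.056 0.131] 0.139
side in dish 278 [285. 199.] [0.462 0.001 0.05 ] 0.063
side necks 135 [227. 165.] [ 0.661 -0.033  0.13 ] 0.136
side necks 144 [214. 180.] [0.674 0.058 0.129] 0.138
```

View pics/fin.png

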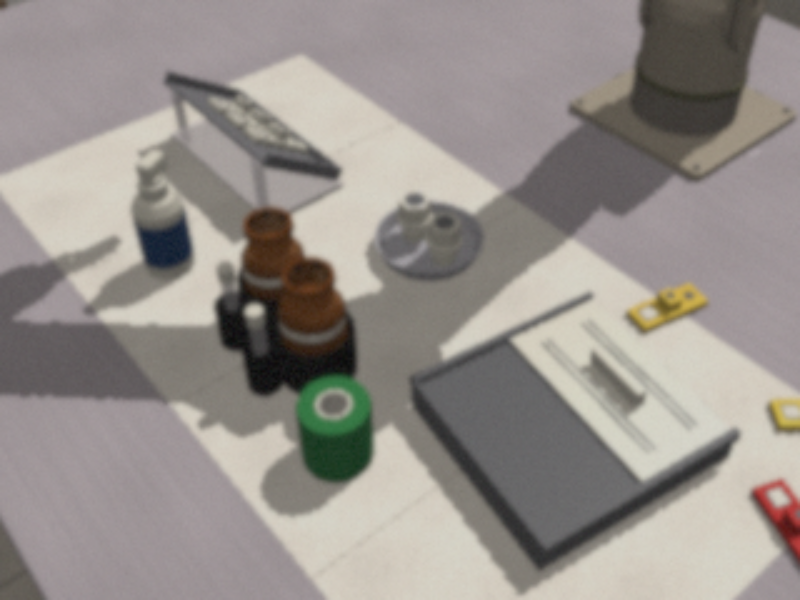

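The final picture shows both stoppers standing in the dish at (415,210) and (445,235). Both bottles are open in the rack, the cover is shut, the three devices are on the stand against the lip, and the bystanders are untouched.

```bash
python3 -c "
from workcell import job; print(job.hand_in())"
```

```text
the job is handed in; nothing more can be done
None
```

The job is done and handed in at about 65 s on the robot's clock: all three test devices rest face up against the stand's lip, the cover is shut over the emptied compartment, and both stoppers stand in the dish with the bottles open and still seated in the rack; no verdict came back.

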